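# Put the blue spice jar away in the revolving rack

### The job

Put the blue-lidded spice jar away in the revolving spice rack: turn the rack until the empty bay marked blue stands in the middle of the gap in the wire guard, then slip the jar, lid up, down into that leaning bay until it sits on the bottom. Set it in gently, holding it all the way down rather than letting it drop; leave the bay standing in the gap, and leave the other jars in the rack and the things on the worktop where they are.

Things in the scene. Friction and masses are not known exactly. Their poses are not given: they have to be found in the camera images.
- rack_foot: fixed foot of the rack: round wooden plate 348 mm across, 12 mm thick. Origin on the worktop on the rack's axis, z up. A brass wire guard (6 mm wire, hoops at 85 and 195 mm height, posts between) stands round it 167 mm from the axis, open for 48 degrees either side of the foot's own -x direction: that is the loading gap, roughly towards the robot
- rotor: turning part, light wood, origin on the worktop on the same axis, z up. Turns either way without stops, friction about 0.1 N m, stays where left. Decks: lower 138 mm radius, upper 93 mm radius with its top at 150 mm. Six bays every 60 degrees: blue on the rotor's own -x side, then counter-clockwise from above white, green, red, yellow, black. Same yaw as rack_foot: blue bay in mid gap
- knob (a point): middle of the dark round wooden knob on top of the rotor, on the axis, 175 mm above the worktop: 40 mm across, from 158 to 192 mm height, on a thinner neck; it turns the rotor
- blue_dot (a point): coloured dot (30 mm across) on the upper deck's top, 72 mm from the axis, marking the blue bay below and outside it; every bay has its dot in its colour, and a strip on its outer board. The blue and the red bay are empty at the start, the other four hold the jar of their colour
- blue_seat (a point): where the centre of the jar's underside belongs, on the sole of the blue bay, 62 mm from the axis, 48 mm up. The jar leans 35 degrees from vertical, lid outwards, its outer side on a flat board reaching 75 mm along it with a lip flared outwards, between two cheeks 50 mm apart reaching 45 mm along it. The upper deck's rim overhangs the bay, 5 mm clear of the seated jar: it goes in along its leaning axis
- blue_mouth (a point): where the centre of the lid's top comes to be when the jar sits in the blue bay: 110 mm from blue_seat along the bay's leaning axis (which runs from blue_seat to blue_mouth), 125 mm from the rack's axis, 138 mm above the worktop
- blue_jar: the jar to put away, blue lid: glass spice jar, round, 44 mm across the glass, 110 mm tall in all; its lid is the top 22 mm, 47 mm across; 0.16 kg (may be 0.11 to 0.22). Origin: centre of its underside; z runs up its axis to the lid. It stands upright on the worktop beside the rack, left or right
- red_jar: same jar with a red lid, standing on the worktop on the rack's other side; it stays out
- white_jar: same jar with a white lid, standing loose in its bay of the rotor; it stays there
- green_jar: same jar with a green lid, standing loose in its bay of the rotor; it stays there
- yellow_jar: same jar with a yellow lid, standing loose in its bay of the rotor; it stays there
- black_jar: same jar with a black lid, standing loose in its bay of the rotor; it stays there
- flake_bottle: tall glass bottle with cork, 86 mm across, 253 mm tall, at the right. Origin under its centre
- lentil_jar: squat glass jar with brass lid, 104 mm across, 100 mm tall, at the right near side. Origin under its centre
- bowl: white bowl, 130 mm across, 55 mm tall, at the left. Origin under its centre
Things that resemble listed ones, but are neither listed nor needed, are in the scene too. What is shaped like the yellow_jar but purple is not meant.

How it is judged:
On the way, in this order (a step that is already met when the one before it is completed fails the run):
1. the empty blue bay stands in the middle of the gap, the jar not yet in the rack (y of blue_mouth in the frame of rack_foot between -0.028 and 0.028 m and x of blue_mouth in the frame of rack_foot below -0.08 m and distance between blue_jar and blue_seat above 0.05 m), for 0.3 s.
2. the blue jar sits on the bottom of the blue bay, leaning in it lid up (distance between blue_jar and blue_seat below 0.009 m and angle between blue_jar's own z axis and vertical between 0.48 and 0.74 rad and y of blue_mouth in the frame of rack_foot between -0.028 and 0.028 m and x of blue_mouth in the frame of rack_foot below -0.08 m), for 0.2 s.
At the end, for the whole second after the job is handed in: Blue jar at rest in the blue bay, lid up: underside centre within 9 mm of blue_seat, leaning 27 to 42 degrees; blue_mouth within 28 mm of the middle of the gap; the other jars in their bays; the red jar upright and all else on the worktop within 30 mm of where it was (all of step 2 and linear speed of blue_jar below 0.02 m/s and angular speed of rotor below 0.05 rad/s and distance between each of white_jar, green_jar, yellow_jar, black_jar and rotor below 0.088 m and distance of each of red_jar, flake_bottle, lentil_jar, bowl from where it was at the start of the episode below 0.03 m and angle between red_jar's own z axis and vertical below 0.1 rad); the robot touches nothing.
It fails at once if a jar is lifted or knocked out of its bay (more than about 15 mm) (distance between any of white_jar, green_jar, yellow_jar, black_jar and rotor above 0.095 m).
It fails at once if a thing on the worktop that is to stay is moved more than 30 mm (distance of any of red_jar, flake_bottle, lentil_jar, bowl from where it was at the start of the episode above 0.03 m).
It fails at once if the blue jar is tipped over (more than 70 degrees) (angle between blue_jar's own z axis and vertical above 1.22 rad).
It fails at once if the blue jar is let go in the rack more than 25 mm short of the bottom (distance between blue_jar and blue_seat between 0.025 and 0.12 m and contact force between the fingers and blue_jar below 0.05 N).
It fails at once if the blue jar is dropped or rammed into the rack (more than 100 N) (contact force between blue_jar and rotor above 100 N).
It also fails if it takes over 64 s, if anything falls off the work surface, if the arm or the gripper's body presses on something with over 40 N, if the wrist force passes 120 N, or if a joint passes its speed limit or range.

### The arm

A 6-joint arm with a two-finger parallel gripper is mounted at the origin on the work surface. World frame = base frame: x ahead of the robot, y to its left, z up, the work surface at z = 0. Lengths are in m, angles in rad, forces in N, time in s.
With the tool pointing down it reaches from about 0.325 to 0.875 m from the base axis. Payload 4.4 kg.
Tool frame: the origin (TCP) lies at the very end of the fingers, on their centre line; the grasp point (between the pads) lies 19 mm behind it (r.tcp_to_grasp is the distance from the TCP to the grasp point, in m); z points along the fingers, y is the line along which they close (so a half turn about z gives the same grasp; the last joint's range is limited). The gripper opens to 85 mm and grips with 20 to 120 N. Pads are 22 mm wide; open, the fingers measure 114 mm over their backs; the gripper's body (76 mm by 85 mm) begins 54 mm behind the grasp point. The pads swing forward as they close: fully open they stand 13 mm farther back than shut.
Start: joints at [1.022, 0.207, 1.542, -0, 1.393, -0.15], TCP at [0.223, 0.53, 0.231] pointing down, gripper open.
Joint ranges: [-2.73, 2.73], [-0.86, 2.22], [0.23, 2.46], [-1.11, 4.25], [0.08, 2.63], [-2.82, 2.82]. Speed limits (rad/s): [2.79, 2.79, 3.14, 3.14, 3.14, 3.14].

### API

Orientations are given as [roll, pitch, yaw] about the fixed x, y, z axes, in that order (R = Rz(yaw) Ry(pitch) Rx(roll)).
In Python, from bench import r gives the robot as it stands.
- The arm moves only by the shell command python3 -m crank 'ROWS' [FORCE]. ROWS is JSON, a list of rows, each an object of numbers: "gripper": the closure, from 0 (fully open) to 1 (shut); "x", "y", "z": the shift along the tool's x, y, z in units of 25 mm (1.0 is 25 mm); "twist": the turn about the tool's z in units of 5 degrees (1.0 is 5 degrees). In form: [{"gripper": .., "x": .., "y": .., "z": .., "twist": ..}, ...]. A call has 1 to 10 rows; each row shifts and turns the commanded pose from where the row before left it, along the tool's axes as they then stand; what a row does not reach is not made up. A row lasts 1/10 s, in which the tool goes at most 50 mm and 8.59 degrees, less where a joint would pass 70% of its speed; a pose out of reach is approached as far as the arm can. A call is refused whole if a number of a shift passes 1 or a number of a turn 1, either way. A call with a gripper value outside its range is refused whole. The fingers move at their own pace and stop on an object; FORCE is the grip in N (left out, the last holds). Time passes only in rows, so rows that do not move let the fingers close. It gives the time, the measured TCP pose, the force, the opening and the grip force at its end, in the units of the state.
- r.get_state(): the state, without advancing time (a new reading comes with each control period).
- r.capture(name): name is "scene" or "side" or "wrist"; returns (picture, depth): 420x560x3 uint8, blue, green, red; 420x560 float32, m along the optical axis (not along the pixel's ray), 0 where there is no reading.
- r.camera_model(name): a dict with "fx", "fy", "cx", "cy" (pixels), "dist" ([k1, k2, p1, p2, k3] as OpenCV has them; the pictures are not rectified), "T" (4x4, takes a point from camera to world coordinates). Camera axes: x right, y down, z forward; pixel columns grow to the right and rows downward; lengths in m; the calibration is good to about 2 mm. A picture is of the moment at which its call begins: read the wrist's pose just before it. camera_model takes no time and is no camera call; for the wrist camera it gives the pose at the moment of the call.
- r.sign_off(): hands the job in; it is judged then, once.
The state is a dict: "time": time; "joint_positions": joint angles; "joint_velocities": joint speeds; "tau": joint torques, N m; "tool_pos": TCP position; "tool_rot": TCP orientation; "wrist_force": force on the tool from outside, world axes, zero at the start; "ft_torque": the same for the moment, N m; "gripper_width": opening from 0.0 (shut) to 1.0 (fully open); "grasp_force": force on a finger pad.
Only numpy, scipy, OpenCV 4.12 (cv2) and the standard library are available. Lean on these libraries where they do the work, as an engineer would, in place of code of your own. Each camera call takes 0.05 s, during which the arm holds its last target. There are 200 camera calls.

## Working session

There is one attempt and no reset: what is moved stays moved. The work goes in short steps, Python scripts to look and compute and a shell command to move; the robot and the scene stay as the last step left them, time stands still between calls to the robot, and variables do not carry over. Pictures are saved under pics/ and viewed, at most 10 in all, crops included, and the job is handed in when it is done.

```bash
mkdir -p pics; ls; python3 - <<'E'
from bench import r
import cv2,numpy as np
print(r.get_state())
for n in("scene","side"):
    p,d=r.capture(n);m=r.camera_model(n);print(n,{k:np.round(v,3).tolist() for k,v in m.items()})
    cv2.imwrite(f"pics/{n}0.png",p);np.save(f"pics/{n}0.npy",d)
E
```

```text
pics
{'time': 0.0, 'joint_positions': array([ 1.02250010e+00,  2.07426388e-01,  1.54297735e+00,  1.80855724e-05,
        1.39350921e+00, -1.50534607e-01]), 'joint_velocities': array([ 0.0002105 , -0.00096963,  0.00061812, -0.00146057,  0.00084566,
       -0.00266858]), 'tau': array([-1.17798187e-03, -3.83035827e+01, -2.91597140e+01, -2.28534254e-04,
        1.04856089e-02,  1.63849614e-05]), 'tool_pos': array([0.2223477 , 0.52943639, 0.23011105]), 'tool_rot': array([-3.13930126e+00, -3.65560672e-04,  2.74382740e+00]), 'wrist_force': array([ 0.46612629,  0.16994812, -0.20999231]), 'ft_torque': array([ 0.01409666, -0.02599976,  0.01574729]), 'grasp_force': 0.0, 'gripper_width': 1.0030346346226773}
scene {'fx': 394.968, 'fy': 394.968, 'cx': 277.577, 'cy': 216.644, 'dist': [-0.093, 0.0, 0.0, 0.0, 0.0], 'T': [[0.037, 0.577, -0.816, 1.443], [0.999, -0.036, 0.02, -0.027], [-0.018, -0.816, -0.577, 0.751], [0.0, 0.0, 0.0, 1.0]]}
side {'fx': 497.864, 'fy': 497.864, 'cx': 286.006, 'cy': 209.563, 'dist': [-0.174, 0.0, 0.0, 0.0, 0.0], 'T': [[0.985, -0.138, 0.104, 0.406], [-0.173, -0.75, 0.638, -1.009], [-0.01, -0.647, -0.763, 1.328], [0.0, 0.0, 0.0, 1.0]]}
```

View pics/scene0.png

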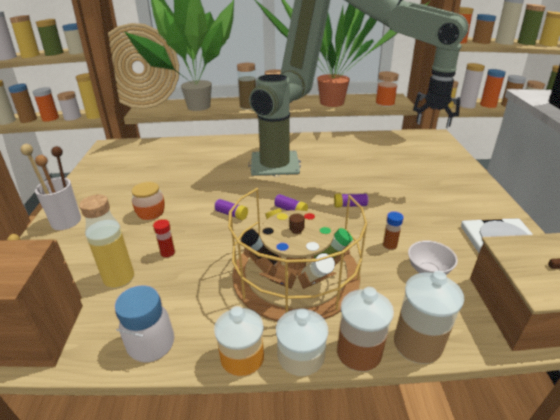

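View pics/side0.png

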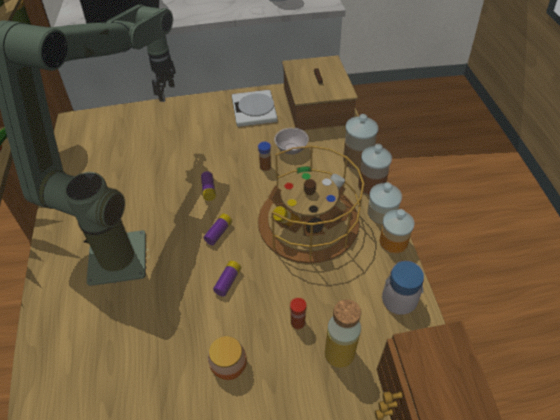

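Scene: the blue-lidded spice jar is at (394,230), the red one at (165,238), and the rack knob at (297,222). The blue dot is at (282,246), on the side away from the robot. Side: blue jar (264,155), red jar (298,313), knob (310,187), blue dot (331,198). Other blue candidates are the large blue-lidded jar at side (403,287), which is far too big, and nothing else; three purple jars lie in front of the rack. Next I'll measure and make a crop to confirm.

```bash
cat > h.py <<'E'
import cv2,numpy as np
from bench import r
def ray(n,uv,m=None):
    m=m or r.camera_model(n);K=np.array([[m['fx'],0,m['cx']],[0,m['fy'],m['cy']],[0,0,1]])
    q=cv2.undistortPoints(np.array(uv,float).reshape(-1,1,2),K,np.array(m['dist'],float))[:,0]
    T=np.array(m['T']);return T[:3,3],np.c_[q,np.ones(len(q))]@T[:3,:3].T
def plane(n,uv,z,m=None):
    o,d=ray(n,uv,m);return o+d*((z-o[2])/d[:,2])[:,None]
def cloud(n,dep,m=None):
    v,u=np.nonzero(dep>0);o,d=ray(n,np.c_[u,v],m);return o+d*dep[v,u][:,None],u,v
HUE={'blue':(100,130),'green':(45,85),'yellow':(22,33),'red':(172,8)}
def mask(p,c,s=110,v=50):
    h=cv2.cvtColor(p,cv2.COLOR_BGR2HSV);a,b=HUE[c];H=h[...,0]
    k=(H>=a)&(H<=b) if a<b else (H>=a)|(H<=b)
    return (k&(h[...,1]>s)&(h[...,2]>v)).astype(np.uint8)
def blobs(p,c,amin=15,**k):
    n,l,s,ce=cv2.connectedComponentsWithStats(mask(p,c,**k))
    return [(ce[i].round(1),s[i].tolist()) for i in range(1,n) if s[i,4]>=amin]
E
python3 - <<'E'
from h import *
for n in("scene","side"):
    p=cv2.imread(f"pics/{n}0.png");d=np.load(f"pics/{n}0.npy")
    for c in HUE:
        for ce,s in blobs(p,c):
            if 140<ce[0]<420 and 130<ce[1]<330: print(n,c,ce,s,'z.15',plane(n,ce,.15)[0].round(3)[:2],'z.1',plane(n,ce,.1)[0].round(3)[:2])
    P,u,v=cloud(n,d)
    # upper deck: points at z~.15 ; knob top z~.19
    for z,rad in((.15,.1),(.191,.03)):
        k=(abs(P[:,2]-z)<.004)&(abs(P[:,0]-.6)<.25)&(abs(P[:,1])<.2)
        print(n,z,k.sum(),np.median(P[k],0).round(3) if k.any() else '')
s=cv2.imread("pics/scene0.png")[190:300,200:420];t=cv2.imread("pics/side0.png")[130:250,225:425]
cv2.imwrite("pics/crop1.png",np.vstack([cv2.resize(s,(600,280),interpolation=2),cv2.resize(t,(600,320),interpolation=2)]))
E
```

```text
scene blue [394.6 218.4] [388, 212, 15, 14, 174] z.15 [0.62  0.299] z.1 [0.552 0.326]
scene blue [282.1 246.2] [277, 243, 11, 7, 59] z.15 [ 0.716 -0.   ] z.1 [0.656 0.002]
scene green [324.9 230. ] [320, 228, 10, 5, 42] z.15 [0.659 0.11 ] z.1 [0.594 0.122]
scene green [343.  236.7] [335, 229, 18, 17, 204] z.15 [0.689 0.151] z.1 [0.626 0.166]
scene yellow [337.4 200.2] [334, 193, 8, 15, 112] z.15 [0.524 0.163] z.1 [0.448 0.179]
scene yellow [301.9 206.1] [296, 201, 13, 10, 101] z.15 [0.548 0.062] z.1 [0.473 0.069]
scene yellow [241.7 212.3] [236, 205, 13, 16, 159] z.15 [ 0.567 -0.102] z.1 [ 0.494 -0.108]
scene yellow [276.6 214.2] [265, 208, 24, 13, 185] z.15 [ 0.582 -0.009] z.1 [ 0.51  -0.007]
scene yellow [334.6 253.3] [329, 251, 13, 7, 40] z.15 [0.749 0.121] z.1 [0.692 0.133]
scene red [308.8 215.8] [304, 213, 11, 6, 52] z.15 [0.595 0.076] z.1 [0.524 0.085]
scene red [161.4 226.6] [153, 219, 17, 16, 206] z.15 [ 0.619 -0.308] z.1 [ 0.551 -0.332]
scene red [166.  246.9] [158, 236, 16, 21, 234] z.15 [ 0.703 -0.28 ] z.1 [ 0.642 -0.301]
scene 0.15 2471 [0.671 0.035 0.149]
scene 0.191 32
[... 597 characters left out ...]
3] z.1 [0.597 0.046]
side yellow [281. 211.] [273, 206, 17, 13, 125] z.15 [ 0.551 -0.026] z.1 [0.557 0.016]
side yellow [225.8 217.7] [218, 213, 14, 13, 78] z.15 [ 0.379 -0.022] z.1 [0.378 0.02 ]
side yellow [277.9 218. ] [273, 214, 12, 8, 55] z.15 [ 0.537 -0.052] z.1 [ 0.542 -0.011]
side yellow [234.3 265. ] [226, 260, 15, 15, 99] z.15 [ 0.386 -0.2  ] z.1 [ 0.386 -0.166]
side red [288.6 185.6] [285, 183, 8, 6, 43] z.15 [0.593 0.076] z.1 [0.601 0.122]
side red [297.6 306.1] [290, 298, 16, 18, 228] z.15 [ 0.539 -0.363] z.1 [ 0.545 -0.335]
side red [297.5 321.4] [292, 316, 12, 13, 58] z.15 [ 0.53  -0.408] z.1 [ 0.536 -0.382]
side 0.15 1617 [0.648 0.025 0.15 ]
side 0.191 174 [0.651 0.033 0.192]
```

View pics/crop1.png

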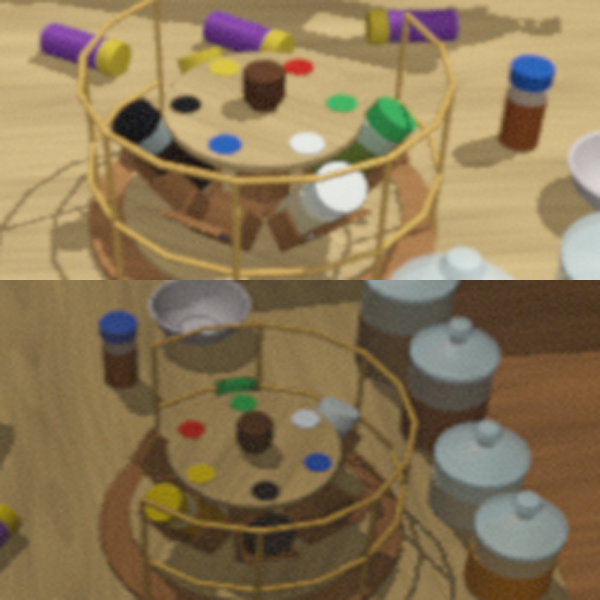

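The crop confirms it: the upright small jar with the blue lid matches the red jar's size and lies 0.31 m from the rack axis. The dots put the axis at (0.6545, 0.038), with the blue dot at a radius of 71 mm and −32°. Next I need the gap direction.

```bash
python3 - <<'E'
from h import *
c=np.array([.6545,.038])
for n in("scene","side"):
    d=np.load(f"pics/{n}0.npy");p=cv2.imread(f"pics/{n}0.png");P,u,v=cloud(n,d)
    for z in(.195,.085):
        q=P[:,:2]-c;R=np.hypot(*q.T);k=(abs(P[:,2]-z)<.008)&(abs(R-.167)<.008)
        a=np.degrees(np.arctan2(q[:,1],q[:,0]))%360
        print(n,z,k.sum(),np.histogram(a[k],72,(0,360))[0].tolist(),a[k&(a>90)&(a<180)].max(initial=0).round(1),a[k&(a>180)&(a<270)].min(initial=999).round(1))
    k=(abs(np.hypot(*(P[:,:2]-c).T)-.167)<.008)&(P[:,2]>.1)&(P[:,2]<.18);print('posts',np.histogram(a[k],72,(0,360))[0].tolist())
print([ (R) for R in np.degrees(np.arctan2(-c[1],-c[0])).round(1).reshape(1)])
# brass by colour: plane z=.195
for n in("scene","side"):
    hsv=cv2.cvtColor(cv2.imread(f"pics/{n}0.png"),cv2.COLOR_BGR2HSV)
    # expected hoop ring: project by sampling image along ring
    m=r.camera_model(n);T=np.linalg.inv(m['T']);K=np.array([[m['fx'],0,m['cx']],[0,m['fy'],m['cy']],[0,0,1]])
    for z in(.195,.085):
        an=np.radians(np.arange(90,272,3));X=np.c_[c[0]+.167*np.cos(an),c[1]+.167*np.sin(an),np.full(len(an),z)]
        uv=cv2.projectPoints(X,cv2.Rodrigues(T[:3,:3])[0],T[:3,3],K,np.array(m['dist'],float))[0][:,0]
        print(n,z,[(int(np.degrees(x)),*(int(q) for q in w),*hsv[int(round(w[1])),int(round(w[0]))].tolist()) for x,w in zip(an,uv)][::2])
E
```

```text
scene 0.195 694 [19, 21, 18, 17, 17, 17, 23, 14, 13, 12, 13, 13, 9, 11, 9, 10, 8, 9, 7, 11, 13, 11, 11, 12, 2, 0, 0, 0, 0, 0, 0, 0, 0, 0, 0, 0, 0, 0, 0, 0, 0, 0, 0, 11, 11, 8, 11, 10, 8, 9, 9, 10, 8, 7, 10, 10, 10, 11, 9, 12, 15, 15, 15, 15, 15, 17, 16, 20, 19, 26, 18, 19] 120.7 216.1
scene 0.085 586 [17, 13, 16, 15, 16, 16, 16, 12, 9, 15, 11, 11, 9, 10, 10, 8, 8, 7, 9, 4, 7, 5, 3, 5, 1, 0, 0, 0, 0, 0, 0, 0, 0, 0, 0, 0, 0, 0, 0, 0, 0, 0, 0, 13, 9, 9, 8, 8, 8, 8, 2, 6, 7, 11, 10, 8, 7, 9, 12, 7, 11, 15, 15, 12, 13, 14, 15, 16, 16, 25, 18, 21] 120.3 215.3
posts [0, 0, 0, 0, 0, 0, 70, 0, 0, 0, 0, 0, 0, 0, 15, 45, 0, 0, 0, 0, 0, 0, 0, 44, 12, 0, 0, 0, 0, 0, 0, 0, 0, 0, 0, 0, 0, 0, 0, 0, 0, 0, 0, 51, 0, 0, 0, 0, 0, 0, 0, 3, 31, 0, 0, 0, 0, 0, 0, 0, 37, 32, 0, 0, 0, 0, 0, 0, 0, 78, 0, 0]
side 0.195 420 [6, 6, 7, 7, 8, 7, 8, 8, 7, 6, 5, 7, 4, 5, 8, 8, 7, 6, 5, 7, 6, 8, 5, 9, 4, 0, 0, 0, 0, 0, 0, 0, 0, 0, 0, 0, 0, 0, 0, 0, 0, 0, 0, 9, 12, 9, 11, 10, 11, 10, 11, 13, 11, 10, 10, 10, 10, 6, 10, 11, 11, 8, 5, 7, 6, 7, 7, 7, 5, 6, 8, 5] 121.9 216.5
side 0.085 315 [6, 5, 5, 4, 6, 5, 2, 0, 0, 0, 6,
[... 3601 characters left out ...]
185, 20, 122, 144), (144, 264, 188, 20, 114, 141), (150, 262, 192, 21, 113, 144), (156, 260, 195, 19, 117, 140), (162, 259, 199, 20, 119, 141), (168, 258, 203, 20, 120, 136), (174, 258, 207, 18, 115, 144), (180, 258, 211, 18, 123, 133), (186, 260, 215, 15, 153, 112), (192, 261, 219, 14, 148, 117), (198, 263, 223, 13, 147, 118), (204, 266, 227, 14, 146, 117), (210, 269, 230, 15, 153, 117), (216, 273, 233, 19, 154, 96), (222, 277, 236, 20, 156, 116), (228, 282, 239, 21, 161, 136), (234, 286, 241, 21, 153, 135), (239, 292, 243, 20, 162, 143), (246, 297, 244, 20, 141, 121), (252, 303, 245, 19, 162, 132), (258, 308, 245, 20, 172, 111), (264, 314, 245, 19, 155, 117), (270, 320, 245, 20, 155, 117)]
```

The gap spans 121° to 216°, so its middle is at 168.5° and the rack must turn −159.4° (clockwise, +twist). I'll go above the knob first.

```bash
R='{"gripper":0,"x":-0.98,"y":-0.475,"z":0,"twist":0}' ; true
python3 -m crank '[{"gripper":0,"x":-0.98,"y":-0.475},{"gripper":0,"x":-0.98,"y":-0.475},{"gripper":0,"x":-0.98,"y":-0.475},{"gripper":0,"x":-0.98,"y":-0.475},{"gripper":0,"x":-0.98,"y":-0.475},{"gripper":0,"x":-0.98,"y":-0.475},{"gripper":0,"x":-0.98,"y":-0.475},{"gripper":0,"x":-0.98,"y":-0.475}]' 20
python3 -m crank '[{"gripper":0,"x":-0.98,"y":-0.475},{"gripper":0,"x":-0.98,"y":-0.475},{"gripper":0,"x":-0.98,"y":-0.475},{"gripper":0,"x":-0.98,"y":-0.475},{"gripper":0,"x":-0.98,"y":-0.475},{"gripper":0,"x":-0.98,"y":-0.475},{"gripper":0,"x":-0.98,"y":-0.475},{"gripper":0,"x":-0.98,"y":-0.475}]'
python3 -m crank '[{"gripper":0,"x":-0.98,"y":-0.475},{"gripper":0,"x":-0.98,"y":-0.475},{"gripper":0,"x":-0.98,"y":-0.475},{"gripper":0,"x":-0.98,"y":-0.475},{"gripper":0,"x":-0.98,"y":-0.475},{"gripper":0,"x":-0.98,"y":-0.475},{"gripper":0,"x":-0.98,"y":-0.475},{"gripper":0,"x":-0.98,"y":-0.475},{"gripper":0},{"gripper":0}]'
```

```text
schema error: expected keys gripper, x, y, z, twist
schema error: expected keys gripper, x, y, z, twist
schema error: expected keys gripper, x, y, z, twist
```

```bash
python3 -m crank '[{"gripper":0,"x":-0.98,"y":-0.475,"z":0,"twist":0},{"gripper":0,"x":-0.98,"y":-0.475,"z":0,"twist":0},{"gripper":0,"x":-0.98,"y":-0.475,"z":0,"twist":0},{"gripper":0,"x":-0.98,"y":-0.475,"z":0,"twist":0},{"gripper":0,"x":-0.98,"y":-0.475,"z":0,"twist":0},{"gripper":0,"x":-0.98,"y":-0.475,"z":0,"twist":0},{"gripper":0,"x":-0.98,"y":-0.475,"z":0,"twist":0},{"gripper":0,"x":-0.98,"y":-0.475,"z":0,"twist":0}]' 20
python3 -m crank '[{"gripper":0,"x":-0.98,"y":-0.475,"z":0,"twist":0},{"gripper":0,"x":-0.98,"y":-0.475,"z":0,"twist":0},{"gripper":0,"x":-0.98,"y":-0.475,"z":0,"twist":0},{"gripper":0,"x":-0.98,"y":-0.475,"z":0,"twist":0},{"gripper":0,"x":-0.98,"y":-0.475,"z":0,"twist":0},{"gripper":0,"x":-0.98,"y":-0.475,"z":0,"twist":0},{"gripper":0,"x":-0.98,"y":-0.475,"z":0,"twist":0},{"gripper":0,"x":-0.98,"y":-0.475,"z":0,"twist":0}]'
python3 -m crank '[{"gripper":0,"x":-0.98,"y":-0.475,"z":0,"twist":0},{"gripper":0,"x":-0.98,"y":-0.475,"z":0,"twist":0},{"gripper":0,"x":-0.98,"y":-0.475,"z":0,"twist":0},{"gripper":0,"x":-0.98,"y":-0.475,"z":0,"twist":0},{"gripper":0,"x":-0.98,"y":-0.475,"z":0,"twist":0},{"gripper":0,"x":-0.98,"y":-0.475,"z":0,"twist":0},{"gripper":0,"x":-0.98,"y":-0.475,"z":0,"twist":0},{"gripper":0,"x":-0.98,"y":-0.475,"z":0,"twist":0},{"gripper":0,"x":0,"y":0,"z":0,"twist":0},{"gripper":0,"x":0,"y":0,"z":0,"twist":0}]'
```

```text
time: 0.9
tool_pos: [0.3669, 0.3655, 0.2307]
tool_rot: [-3.141, -0.001, 2.744]
wrist_force: [0.2, -0.1, 0.5]
gripper_width: 0.998
grasp_force: 0.0
time: 1.7
tool_pos: [0.5108, 0.2021, 0.2307]
tool_rot: [-3.141, -0.001, 2.744]
wrist_force: [0.7, -0.6, -0.1]
gripper_width: 0.994
grasp_force: 0.0
time: 2.7
tool_pos: [0.654, 0.0392, 0.2303]
tool_rot: [-3.141, -0.002, 2.743]
wrist_force: [0.3, -0.1, 0.0]
gripper_width: 1.003
grasp_force: 0.0
```

```bash
python3 -m crank '[{"gripper":0,"x":0,"y":0,"z":0.72,"twist":0},{"gripper":0,"x":0,"y":0,"z":0.72,"twist":0},{"gripper":0,"x":0,"y":0,"z":0.72,"twist":0},{"gripper":0,"x":0,"y":0,"z":0.7,"twist":0},{"gripper":1,"x":0,"y":0,"z":0,"twist":0},{"gripper":1,"x":0,"y":0,"z":0,"twist":0},{"gripper":1,"x":0,"y":0,"z":0,"twist":0},{"gripper":1,"x":0,"y":0,"z":0,"twist":0},{"gripper":1,"x":0,"y":0,"z":0,"twist":0},{"gripper":1,"x":0,"y":0,"z":0,"twist":0}]' 40
```

```text
time: 3.7
tool_pos: [0.6541, 0.0379, 0.162]
tool_rot: [-3.138, 0.001, 2.744]
wrist_force: [-4.9, -4.2, 3.9]
gripper_width: 0.453
grasp_force: 42.1
```

```bash
python3 -m crank '[{"gripper":1,"x":0,"y":0,"z":0,"twist":0.5},{"gripper":1,"x":0,"y":0,"z":0,"twist":1},{"gripper":1,"x":0,"y":0,"z":0,"twist":1},{"gripper":1,"x":0,"y":0,"z":0,"twist":1},{"gripper":1,"x":0,"y":0,"z":0,"twist":1},{"gripper":1,"x":0,"y":0,"z":0,"twist":1},{"gripper":1,"x":0,"y":0,"z":0,"twist":1},{"gripper":1,"x":0,"y":0,"z":0,"twist":1},{"gripper":1,"x":0,"y":0,"z":0,"twist":1},{"gripper":1,"x":0,"y":0,"z":0,"twist":1}]'
python3 -m crank '[{"gripper":1,"x":0,"y":0,"z":0,"twist":1},{"gripper":1,"x":0,"y":0,"z":0,"twist":1},{"gripper":1,"x":0,"y":0,"z":0,"twist":1},{"gripper":1,"x":0,"y":0,"z":0,"twist":1},{"gripper":1,"x":0,"y":0,"z":0,"twist":1},{"gripper":1,"x":0,"y":0,"z":0,"twist":1},{"gripper":1,"x":0,"y":0,"z":0,"twist":1},{"gripper":1,"x":0,"y":0,"z":0,"twist":1},{"gripper":1,"x":0,"y":0,"z":0,"twist":1},{"gripper":1,"x":0,"y":0,"z":0,"twist":1}]'
python3 -m crank '[{"gripper":1,"x":0,"y":0,"z":0,"twist":1},{"gripper":1,"x":0,"y":0,"z":0,"twist":1},{"gripper":1,"x":0,"y":0,"z":0,"twist":1},{"gripper":1,"x":0,"y":0,"z":0,"twist":1},{"gripper":1,"x":0,"y":0,"z":0,"twist":1},{"gripper":1,"x":0,"y":0,"z":0,"twist":1},{"gripper":1,"x":0,"y":0,"z":0,"twist":1},{"gripper":1,"x":0,"y":0,"z":0,"twist":1},{"gripper":1,"x":0,"y":0,"z":0,"twist":1},{"gripper":1,"x":0,"y":0,"z":0,"twist":1}]'
python3 -m crank '[{"gripper":1,"x":0,"y":0,"z":0,"twist":1},{"gripper":1,"x":0,"y":0,"z":0,"twist":0.9},{"gripper":1,"x":0,"y":0,"z":0,"twist":0.5},{"gripper":1,"x":0,"y":0,"z":0,"twist":0},{"gripper":1,"x":0,"y":0,"z":0,"twist":0}]'
python3 - <<'E'
from h import *
for n in("scene","side"):
    p,d=r.capture(n);cv2.imwrite(f"pics/{n}1.png",p)
    for c in HUE:
        for ce,s in blobs(p,c):
            q=plane(n,ce,.15)[0][:2]-[.6545,.038]
            if np.hypot(*q)<.09: print(n,c,ce,s[4],np.hypot(*q).round(3),np.degrees(np.arctan2(q[1],q[0])).round(1)%360)
E
```

```text
time: 4.7
tool_pos: [0.6539, 0.0377, 0.162]
tool_rot: [-3.139, 0.003, 1.911]
wrist_force: [-4.3, -3.3, 4.0]
gripper_width: 0.455
grasp_force: 42.1
time: 5.7
tool_pos: [0.6536, 0.0378, 0.162]
tool_rot: [-3.142, 0.004, 1.038]
wrist_force: [-4.2, -5.3, 5.1]
gripper_width: 0.451
grasp_force: 42.2
time: 6.7
tool_pos: [0.6535, 0.038, 0.162]
tool_rot: [3.14, 0.002, 0.165]
wrist_force: [-6.2, -5.4, 4.2]
gripper_width: 0.455
grasp_force: 42.3
time: 7.2
tool_pos: [0.6535, 0.0381, 0.162]
tool_rot: [3.14, 0.002, -0.041]
wrist_force: [-6.6, -5.3, 4.4]
gripper_width: 0.457
grasp_force: 42.3
scene blue [301.9 213.2] 19 0.076 164.0
scene green [269.1 236.8] 57 0.072 289.0
scene yellow [319.8 241.4] 96 0.073 47.7
scene red [292.1 248.5] 73 0.073 348.2
side blue [286.7 191.2] 36 0.073 168.4
side green [320.6 206.7] 47 0.072 286.7
side red [331.7 192. ] 46 0.071 348.0
```

Rotor measured at about 168°, in the middle of the gap. Now I'll let go, rise and move over the jar.

```bash
python3 -m crank '[{"gripper":0,"x":0,"y":0,"z":0,"twist":0},{"gripper":0,"x":0,"y":0,"z":0,"twist":0},{"gripper":0,"x":0,"y":0,"z":0,"twist":0},{"gripper":0,"x":0,"y":0,"z":0,"twist":0},{"gripper":0,"x":0,"y":0,"z":-0.8,"twist":0},{"gripper":0,"x":0,"y":0,"z":-1,"twist":0},{"gripper":0,"x":0,"y":0,"z":-1,"twist":0},{"gripper":0,"x":0,"y":0,"z":0,"twist":0.9},{"gripper":0,"x":0,"y":0,"z":0,"twist":0.93}]'
python3 -m crank '[{"gripper":0,"x":-0.58,"y":-0.96,"z":0,"twist":0},{"gripper":0,"x":-0.58,"y":-0.96,"z":0,"twist":0},{"gripper":0,"x":-0.58,"y":-0.96,"z":0,"twist":0},{"gripper":0,"x":-0.58,"y":-0.96,"z":0,"twist":0},{"gripper":0,"x":-0.58,"y":-0.96,"z":0,"twist":0},{"gripper":0,"x":-0.58,"y":-0.96,"z":0,"twist":0},{"gripper":0,"x":-0.58,"y":-0.96,"z":0,"twist":0},{"gripper":0,"x":-0.58,"y":-0.96,"z":0,"twist":0},{"gripper":0,"x":-0.58,"y":-0.96,"z":0,"twist":0},{"gripper":0,"x":-0.58,"y":-0.96,"z":0,"twist":0}]'
python3 -m crank '[{"gripper":0,"x":-0.58,"y":-0.96,"z":0,"twist":0},{"gripper":0,"x":0,"y":0,"z":0,"twist":0},{"gripper":0,"x":0,"y":0,"z":0,"twist":0}]'
python3 - <<'E'
from h import *
m=r.camera_model("wrist");p,d=r.capture("wrist");cv2.imwrite("pics/w1.png",p)
print(m['T'])
for ce,s in blobs(p,'blue'): print(ce,s,plane("wrist",ce,.11,m)[0].round(4),d[int(ce[1]),int(ce[0])])
P,u,v=cloud("wrist",d,m);k=(P[:,2]>.104)&(P[:,2]<.116);print(k.sum(),P[k].min(0),P[k].max(0))
D=np.load("pics/scene0.npy");P,u,v=cloud("scene",D);k=(P[:,2]>.04)&(P[:,2]<.07)&(P[:,1]>.32)&(P[:,1]<.6)&(P[:,0]>.45)&(P[:,0]<.8)&(u>405)
print("bowl",np.percentile(P[k],[3,97],axis=0).round(3))
E
```

```text
time: 8.2
tool_pos: [0.6554, 0.0398, 0.2316]
tool_rot: [-3.141, -0.003, -0.203]
wrist_force: [0.1, 0.5, -0.6]
gripper_width: 1.001
grasp_force: 0.0
time: 9.2
tool_pos: [0.5594, 0.3049, 0.2298]
tool_rot: [-3.141, -0.0, -0.199]
wrist_force: [-0.3, -1.2, -0.0]
gripper_width: 1.002
grasp_force: 0.0
time: 9.5
tool_pos: [0.5502, 0.3305, 0.2297]
tool_rot: [3.141, -0.0, -0.198]
wrist_force: [0.1, -0.9, 0.6]
gripper_width: 1.002
grasp_force: 0.0
[[-0.19658957 -0.9274198  -0.31819028  0.63271672]
 [-0.98048441  0.18650901  0.06216677  0.31389841]
 [ 0.00169066  0.32420195 -0.94598638  0.3723038 ]
 [ 0.          0.          0.          1.        ]]
[288.3 206.3] [266, 184, 46, 46, 1710] [0.5497 0.3263 0.11  ] 0.27555874
3025 [0.52462174 0.11269133 0.10400137] [0.76332004 0.55579    0.11599174]
bowl [[0.603 0.347 0.041]
 [0.793 0.512 0.068]]
```

View pics/w1.png

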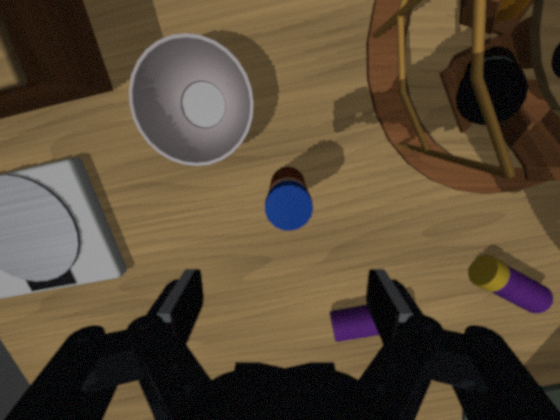

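Wrist view: blue lid at (288,206), bowl at (190,100) well clear of the fingers. Descend and grip the lid.

```bash
python3 -m crank '[{"gripper":0,"x":0,"y":0.17,"z":0.86,"twist":0},{"gripper":0,"x":0,"y":0,"z":0.86,"twist":0},{"gripper":0,"x":0,"y":0,"z":0.86,"twist":0},{"gripper":0,"x":0,"y":0,"z":0.86,"twist":0},{"gripper":0,"x":0,"y":0,"z":0.86,"twist":0},{"gripper":0,"x":0,"y":0,"z":0.86,"twist":0},{"gripper":0,"x":0,"y":0,"z":0.86,"twist":0},{"gripper":0,"x":0,"y":0,"z":0,"twist":0}]'
python3 -m crank '[{"gripper":1,"x":0,"y":0,"z":0,"twist":0},{"gripper":1,"x":0,"y":0,"z":0,"twist":0},{"gripper":1,"x":0,"y":0,"z":0,"twist":0},{"gripper":1,"x":0,"y":0,"z":0,"twist":0},{"gripper":1,"x":0,"y":0,"z":0,"twist":0},{"gripper":1,"x":0,"y":0,"z":0,"twist":0}]' 20
```

```text
time: 10.35
tool_pos: [0.5474, 0.3232, 0.0754]
tool_rot: [3.137, 0.006, -0.202]
wrist_force: [-0.8, -0.2, -0.7]
gripper_width: 0.999
grasp_force: 0.0
time: 10.95
tool_pos: [0.5511, 0.3263, 0.0813]
tool_rot: [-3.14, -0.003, -0.199]
wrist_force: [1.2, -0.4, 6.0]
gripper_width: 0.543
grasp_force: 21.2
```

Gripped at 46 mm, as expected. The tool can't tilt, so I'll lean the jar in the grip by dragging it across the worktop towards the gap direction.

```bash
python3 -m crank '[{"gripper":1,"x":-0.1,"y":0,"z":0.06,"twist":0},{"gripper":1,"x":-0.2,"y":0,"z":0,"twist":0},{"gripper":1,"x":-0.2,"y":0,"z":0,"twist":0},{"gripper":1,"x":-0.2,"y":0,"z":0,"twist":0}]' 20
python3 -m crank '[{"gripper":1,"x":-0.2,"y":0,"z":0,"twist":0},{"gripper":1,"x":-0.2,"y":0,"z":0,"twist":0},{"gripper":1,"x":-0.2,"y":0,"z":0.0,"twist":0}]'
python3 - <<'E'
from h import *
for n in("scene","side"):
    p,d=r.capture(n);cv2.imwrite(f"pics/{n}2.png",p)
a=cv2.imread("pics/scene2.png")[150:290,320:480];b=cv2.imread("pics/side2.png")[90:230,180:340]
cv2.imwrite("pics/c2.png",np.hstack([cv2.resize(x,(400,350),interpolation=2) for x in(a,b)]))
E
```

```text
time: 11.35
tool_pos: [0.5365, 0.33, 0.0819]
tool_rot: [-3.138, -0.009, -0.2]
wrist_force: [1.8, -1.6, 9.1]
gripper_width: 0.543
grasp_force: 22.2
time: 11.65
tool_pos: [0.5204, 0.3331, 0.0807]
tool_rot: [-3.138, -0.006, -0.2]
wrist_force: [1.2, -0.8, 4.7]
gripper_width: 0.546
grasp_force: 22.3
```

View pics/c2.png

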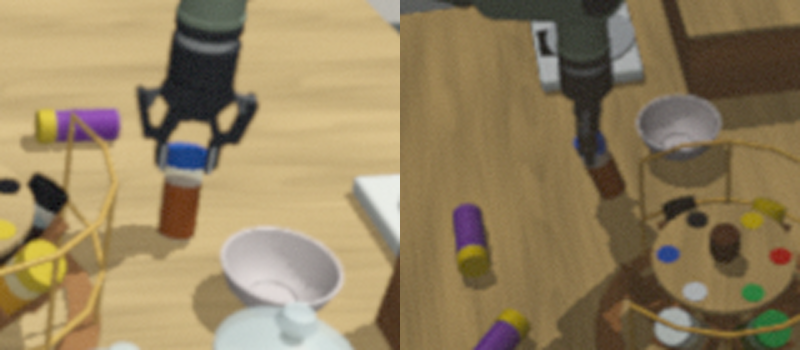

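The side view shows the jar leaning the right way, its bottom trailing towards the rack (590,150 to 612,190). I'll continue the drag.

```bash
python3 -m crank '[{"gripper":1,"x":-0.2,"y":0,"z":0.03,"twist":0},{"gripper":1,"x":-0.2,"y":0,"z":0.03,"twist":0},{"gripper":1,"x":-0.2,"y":0,"z":0.04,"twist":0},{"gripper":1,"x":-0.2,"y":0,"z":0.05,"twist":0},{"gripper":1,"x":-0.2,"y":0,"z":0.05,"twist":0},{"gripper":1,"x":-0.2,"y":0,"z":0.06,"twist":0},{"gripper":1,"x":0,"y":0,"z":0,"twist":0},{"gripper":1,"x":0,"y":0,"z":0,"twist":0}]'
python3 -m crank '[{"gripper":1,"x":0,"y":0,"z":-0.5,"twist":0},{"gripper":1,"x":0,"y":0,"z":-1,"twist":0},{"gripper":1,"x":0,"y":0,"z":-1,"twist":0},{"gripper":1,"x":0,"y":0,"z":-1,"twist":0},{"gripper":1,"x":0,"y":0,"z":-1,"twist":0},{"gripper":1,"x":0,"y":0,"z":-1,"twist":0},{"gripper":1,"x":0,"y":0,"z":-1,"twist":0},{"gripper":1,"x":0,"y":0,"z":0,"twist":0},{"gripper":1,"x":0,"y":0,"z":0,"twist":0}]'
python3 - <<'E'
from h import *
D={}
for n in("scene","side"):
    p,d=r.capture(n);cv2.imwrite(f"pics/{n}3.png",p);np.save(f"pics/{n}3.npy",d)
    print(r.get_state()['tool_pos'])
    P,u,v=cloud(n,d);t=r.get_state()['tool_pos']
    k=(abs(P[:,0]-t[0])<.12)&(abs(P[:,1]-t[1])<.06)&(P[:,2]<t[2]+.005)&(P[:,2]>.05)
    Q=P[k];D[n]=Q;e=np.array([.98,-.199]);
    print(n,k.sum(),u[k].min(),u[k].max(),v[k].min(),v[k].max())
    for z0 in np.arange(.08,.26,.015):
        w=Q[abs(Q[:,2]-z0)<.005]
        if len(w): s=(w[:,:2]-t[:2])@e; l=(w[:,:2]-t[:2])@[-.199,-.98]; print(round(z0,3),len(w),np.percentile(s,[5,50,95]).round(3),np.percentile(l,[5,50,95]).round(3))
a=cv2.imread("pics/scene3.png")[120:260,320:480];b=cv2.imread("pics/side3.png")[50:190,180:340]
cv2.imwrite("pics/c3.png",np.hstack([cv2.resize(x,(400,350),interpolation=2) for x in(a,b)]))
E
```

```text
time: 12.55
tool_pos: [0.488, 0.3386, 0.0714]
tool_rot: [-3.141, 0.0, -0.199]
wrist_force: [-1.8, 1.0, 4.1]
gripper_width: 0.541
grasp_force: 22.9
time: 13.45
tool_pos: [0.488, 0.3377, 0.2331]
tool_rot: [3.141, 0.001, -0.2]
wrist_force: [-0.8, 0.8, -2.1]
gripper_width: 0.545
grasp_force: 22.4
[0.48733253 0.33739699 0.23183747]
scene 441 389 421 166 243
0.17 5 [0.051 0.055 0.06 ] [0.003 0.006 0.018]
0.185 52 [0.051 0.068 0.073] [-0.021  0.002  0.02 ]
0.2 76 [0.045 0.059 0.067] [-0.02   0.002  0.021]
0.215 72 [0.036 0.049 0.057] [-0.02   0.001  0.02 ]
0.23 80 [0.018 0.037 0.046] [-0.021  0.004  0.02 ]
[0.48703758 0.33731052 0.23124669]
side 222 241 278 118 145
0.17 8 [0.034 0.041 0.053] [0.012 0.016 0.022]
0.185 35 [0.029 0.054 0.071] [0.002 0.017 0.023]
0.2 31 [0.025 0.054 0.065] [0.002 0.017 0.024]
0.215 34 [0.015 0.04  0.052] [-0.002  0.017  0.025]
0.23 41 [0.009 0.032 0.043] [-0.001  0.017  0.029]
```

View pics/c3.png

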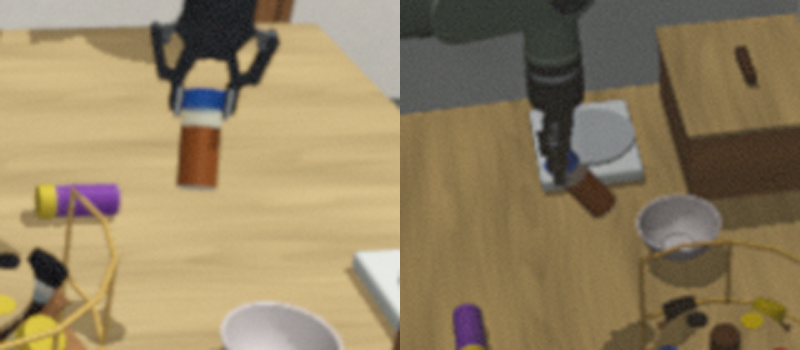

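The jar now leans about 35° (from the slope of the face), lid towards the robot, and the pivot is about 98 mm along the jar. I'll move sideways to the front of the gap and then measure again.

```bash
python3 -m crank '[{"gripper":1,"x":0,"y":0.4,"z":0,"twist":0},{"gripper":1,"x":0,"y":0.8,"z":0,"twist":0},{"gripper":1,"x":0,"y":0.8,"z":0,"twist":0},{"gripper":1,"x":0,"y":0.8,"z":0,"twist":0},{"gripper":1,"x":0,"y":0.8,"z":0,"twist":0},{"gripper":1,"x":0,"y":0.8,"z":0,"twist":0},{"gripper":1,"x":0,"y":0.8,"z":0,"twist":0},{"gripper":1,"x":0,"y":0.8,"z":0,"twist":0},{"gripper":1,"x":0,"y":0.8,"z":0,"twist":0},{"gripper":1,"x":0,"y":0.8,"z":0,"twist":0}]'
python3 -m crank '[{"gripper":1,"x":0,"y":0.8,"z":0,"twist":0},{"gripper":1,"x":0,"y":0.8,"z":0,"twist":0},{"gripper":1,"x":0,"y":0.8,"z":0,"twist":0},{"gripper":1,"x":0,"y":0.4,"z":0,"twist":0},{"gripper":1,"x":0.4,"y":0,"z":0.3,"twist":0},{"gripper":1,"x":0.4,"y":0,"z":0.4,"twist":0},{"gripper":1,"x":0.4,"y":0,"z":0.4,"twist":0},{"gripper":1,"x":0.4,"y":0,"z":0.4,"twist":0},{"gripper":1,"x":0,"y":0,"z":0,"twist":0},{"gripper":1,"x":0,"y":0,"z":0,"twist":0}]'
cat > m.py <<'E'
from h import *
import sys
tag=sys.argv[1]
c=np.array([.6545,.038]);e=np.array([.98,-.199]);f=np.array([-.199,-.98])
t=r.get_state()['tool_pos'];q=t[:2]-c;print('tcp s,l,z',(q@e).round(4),(q@f).round(4),t[2].round(4))
for n in("scene","side"):
    p,d=r.capture(n);cv2.imwrite(f"pics/{n}{tag}.png",p);P,u,v=cloud(n,d)
    S=(P[:,:2]-t[:2])@e;L=(P[:,:2]-t[:2])@f;Z=P[:,2]-t[2]
    hsv=cv2.cvtColor(p,cv2.COLOR_BGR2HSV)[v,u]
    k=(hsv[:,1]>140)&((hsv[:,0]<14))&(hsv[:,2]>40)&(S>-.02)&(S<.09)&(abs(L)<.03)&(Z<.01)&(Z>-.09)
    k2=k&(S>-.019-.7*Z+.034)
    print(n,k.sum(),'L',np.percentile(L[k],[3,50,97]).round(4))
    if n=="scene":
        j=k&(abs(L-np.median(L[k]))<.006)
        a,b=np.polyfit(S[j],Z[j],1);print('lean',(90+np.degrees(np.arctan(a))).round(1),'Z at S=.05',(a*.05+b).round(4),'S max',np.percentile(S[k],97).round(4), j.sum())
    for cc in('blue','red','green'):
        for ce,s in blobs(p,cc):
            w=plane(n,ce,.15)[0][:2]-c
            if .06<np.hypot(*w)<.08: print(n,cc,s[4],np.hypot(*w).round(3),np.degrees(np.arctan2(w[1],w[0])).round(1)%360)
E
python3 m.py 4
```

```text
time: 14.55
tool_pos: [0.4492, 0.1505, 0.2324]
tool_rot: [3.14, 0.003, -0.2]
wrist_force: [-0.9, -0.6, -1.8]
gripper_width: 0.541
grasp_force: 22.4
time: 15.55
tool_pos: [0.4757, 0.0758, 0.1954]
tool_rot: [3.142, 0.002, -0.199]
wrist_force: [-0.9, 0.2, -2.3]
gripper_width: 0.539
grasp_force: 22.3
tcp s,l,z -0.1828 -0.0015 0.1954
scene 297 L [-0.0193 -0.0027  0.0156]
lean 35.8 Z at S=.05 -0.0137 S max 0.0696 99
scene blue 15 0.076 165.0
scene red 74 0.073 348.4
scene green 48 0.072 288.8
side 97 L [0.0033 0.017  0.0257]
side blue 36 0.073 168.4
side red 45 0.071 347.7
side green 50 0.072 287.0
```

Lean 35.8°, and the TCP is within 2–3 mm of the bay axis line with about 108 mm to go. Nudge slightly inward and sideways, then insert along the axis.

```bash
python3 -m crank '[{"gripper":1,"x":0.1,"y":0.08,"z":0,"twist":0},{"gripper":1,"x":0.23,"y":0,"z":0.328,"twist":0},{"gripper":1,"x":0.23,"y":0,"z":0.328,"twist":0},{"gripper":1,"x":0.23,"y":0,"z":0.328,"twist":0},{"gripper":1,"x":0.23,"y":0,"z":0.328,"twist":0},{"gripper":1,"x":0,"y":0,"z":0,"twist":0},{"gripper":1,"x":0,"y":0,"z":0,"twist":0}]'
python3 m.py 5
python3 - <<'E'
from h import *
a=cv2.imread("pics/scene5.png")[150:290,220:380];b=cv2.imread("pics/side5.png")[120:260,200:360]
cv2.imwrite("pics/c5.png",np.hstack([cv2.resize(x,(400,350),interpolation=2) for x in(a,b)]))
E
```

```text
time: 16.35
tool_pos: [0.5006, 0.0683, 0.163]
tool_rot: [3.141, 0.001, -0.2]
wrist_force: [-0.4, 0.9, -1.0]
gripper_width: 0.549
grasp_force: 22.4
tcp s,l,z -0.1569 0.0009 0.163
scene 144 L [-0.0188 -0.0024  0.0158]
lean 40.9 Z at S=.05 -0.0125 S max 0.0528 51
scene blue 15 0.076 165.0
scene red 73 0.073 348.2
scene green 48 0.072 288.8
side 113 L [0.0058 0.0193 0.0257]
side blue 36 0.073 168.4
side red 45 0.071 347.7
side green 50 0.072 287.0
```

View pics/c5.png

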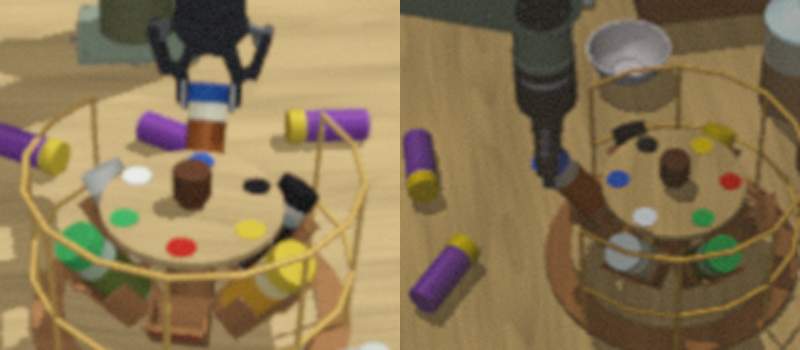

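The jar is lined up and pointing into the bay under the deck rim, with no contact so far. Continue.

```bash
python3 -m crank '[{"gripper":1,"x":0.23,"y":0,"z":0.328,"twist":0},{"gripper":1,"x":0.23,"y":0,"z":0.328,"twist":0},{"gripper":1,"x":0,"y":0,"z":0,"twist":0}]'
python3 -m crank '[{"gripper":1,"x":0.23,"y":0,"z":0.328,"twist":0},{"gripper":1,"x":0.115,"y":0,"z":0.164,"twist":0},{"gripper":1,"x":0,"y":0,"z":0,"twist":0}]'
python3 m.py 6
```

```text
time: 16.75
tool_pos: [0.5118, 0.0659, 0.1456]
tool_rot: [3.141, 0.002, -0.2]
wrist_force: [1.6, 0.0, -1.7]
gripper_width: 0.544
grasp_force: 22.4
time: 17.05
tool_pos: [0.5202, 0.0643, 0.1338]
tool_rot: [3.141, 0.001, -0.2]
wrist_force: [0.4, -0.6, -1.6]
gripper_width: 0.541
grasp_force: 22.4
tcp s,l,z -0.1368 0.001 0.1338Traceback (most recent call last):
  File "m.py", line 12, in <module>
    print(n,k.sum(),'L',np.percentile(L[k],[3,50,97]).round(4))
                        ~~~~~~~~~~~~~^^^^^^^^^^^^^^^^
    return _quantile_unchecked(
        a, q, axis, out, overwrite_input, method, keepdims, weights)
    return _ureduce(a,
                    func=_quantile_ureduce_func,
    ...<5 lines>...
                    overwrite_input=overwrite_input,
                    method=method)
    r = func(a, **kwargs)
    result = _quantile(arr,
                       quantiles=q,
    ...<2 lines>...
                       out=out,
                       weights=wgt)
    slices_having_nans = np.isnan(arr[-1, ...])
                                  ~~~^^^^^^^^^
IndexError: index -1 is out of bounds for axis 0 with size 0
```

```bash
python3 -m crank '[{"gripper":1,"x":0.18,"y":0,"z":0.26,"twist":0},{"gripper":1,"x":0.18,"y":0,"z":0.26,"twist":0},{"gripper":1,"x":0,"y":0,"z":0,"twist":0}]'
python3 -m crank '[{"gripper":1,"x":0.115,"y":0,"z":0.164,"twist":0},{"gripper":1,"x":0.115,"y":0,"z":0.164,"twist":0},{"gripper":1,"x":0,"y":0,"z":0,"twist":0}]'
```

```text
time: 17.4
tool_pos: [0.529, 0.0625, 0.1207]
tool_rot: [3.141, 0.001, -0.2]
wrist_force: [0.2, -0.1, -1.4]
gripper_width: 0.548
grasp_force: 22.4
time: 17.7
tool_pos: [0.5347, 0.0614, 0.1129]
tool_rot: [3.141, 0.001, -0.2]
wrist_force: [-0.1, -0.5, -2.3]
gripper_width: 0.544
grasp_force: 22.4
```

```bash
python3 -m crank '[{"gripper":1,"x":0.07,"y":0,"z":0.1,"twist":0},{"gripper":1,"x":0.07,"y":0,"z":0.1,"twist":0},{"gripper":1,"x":0,"y":0,"z":0,"twist":0}]'
python3 -m crank '[{"gripper":1,"x":0.035,"y":0,"z":0.05,"twist":0},{"gripper":1,"x":0.035,"y":0,"z":0.05,"twist":0},{"gripper":1,"x":0,"y":0,"z":0,"twist":0}]'
```

```text
time: 18.0
tool_pos: [0.5381, 0.0608, 0.1083]
tool_rot: [3.142, 0.001, -0.2]
wrist_force: [0.2, 0.6, -2.4]
gripper_width: 0.541
grasp_force: 22.4
time: 18.3
tool_pos: [0.538, 0.0611, 0.1075]
tool_rot: [3.141, 0.005, -0.199]
wrist_force: [-10.2, 1.9, 12.1]
gripper_width: 0.541
grasp_force: 23.5
```

Contact force is along the jar's axis. I'll compare the lid's height and radius with the other seated jars' lids.

```bash
cat > chk.py <<'E'
from h import *
c=np.array([.6545,.038])
for n in("scene","side"):
    p,d=r.capture(n);cv2.imwrite(f"pics/{n}7.png",p);P,u,v=cloud(n,d);q=P[:,:2]-c;R=np.hypot(*q.T);A=np.degrees(np.arctan2(q[:,1],q[:,0]))%360
    for cc in('blue','yellow','green'):
        k=(mask(p,cc,90,30)[v,u]>0)&(R>.095)&(R<.155)&(P[:,2]>.1)&(P[:,2]<.2)
        if k.sum()>5: print(n,cc,k.sum(),'z',np.percentile(P[k,2],[5,50,95]).round(4),'R',np.percentile(R[k],[5,50,95]).round(4),'ang',np.median(A[k]).round(1))
E
python3 chk.py
python3 - <<'E'
from h import *
m=r.camera_model("wrist");p,d=r.capture("wrist");cv2.imwrite("pics/w7.png",p)
E
```

```text
scene blue 36 z [0.1387 0.1443 0.1471] R [0.102  0.1065 0.115 ] ang 168.3
scene yellow 280 z [0.1083 0.1325 0.1466] R [0.1038 0.1231 0.1389] ang 43.1
scene green 219 z [0.1186 0.1364 0.1472] R [0.1026 0.1211 0.14  ] ang 293.0
side blue 22 z [0.1279 0.1365 0.1619] R [0.1015 0.1103 0.1409] ang 174.5
side yellow 97 z [0.1207 0.1412 0.1507] R [0.0979 0.1104 0.1341] ang 47.0
side green 139 z [0.1245 0.1368 0.1492] R [0.1087 0.1265 0.141 ] ang 285.8
```

View pics/w7.png

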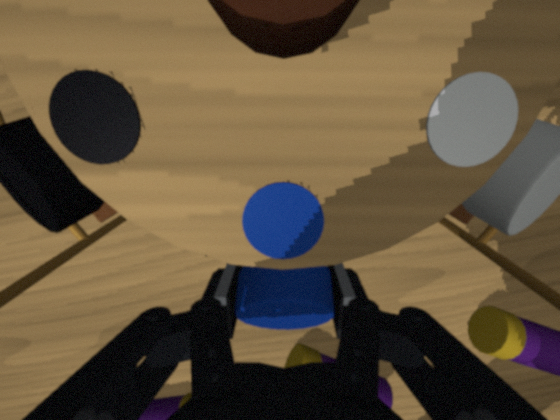

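Wrist view: blue lid at (285,298) centred below the blue dot at (283,220). Its height and radius match the seated yellow and green lids to within a millimetre, so it's on the bottom. Release, rise and check.

```bash
python3 -m crank '[{"gripper":1,"x":0.02,"y":0,"z":0.03,"twist":0},{"gripper":1,"x":0,"y":0,"z":0,"twist":0},{"gripper":1,"x":0,"y":0,"z":0,"twist":0},{"gripper":0.3,"x":0,"y":0,"z":0,"twist":0},{"gripper":0,"x":0,"y":0,"z":0,"twist":0},{"gripper":0,"x":0,"y":0,"z":0,"twist":0},{"gripper":0,"x":0,"y":0,"z":0,"twist":0},{"gripper":0,"x":0,"y":0,"z":0,"twist":0}]'
python3 -m crank '[{"gripper":0,"x":0,"y":0,"z":-0.4,"twist":0},{"gripper":0,"x":0,"y":0,"z":-0.8,"twist":0},{"gripper":0,"x":0,"y":0,"z":-1,"twist":0},{"gripper":0,"x":0,"y":0,"z":-1,"twist":0},{"gripper":0,"x":0,"y":0,"z":-1,"twist":0},{"gripper":0,"x":-0.5,"y":0,"z":-1,"twist":0},{"gripper":0,"x":-0.5,"y":0,"z":-1,"twist":0},{"gripper":0,"x":0,"y":0,"z":0,"twist":0},{"gripper":0,"x":0,"y":0,"z":0,"twist":0}]'
python3 chk.py; python3 - <<'E'
from h import *
a=cv2.imread("pics/scene7.png")[150:290,220:380];b=cv2.imread("pics/side7.png")[120:260,200:360]
cv2.imwrite("pics/c7.png",np.hstack([cv2.resize(x,(400,350),interpolation=2) for x in(a,b)]))
E
```

```text
time: 19.25
tool_pos: [0.5405, 0.0603, 0.1051]
tool_rot: [3.142, 0.0, -0.2]
wrist_force: [0.5, -0.4, -0.4]
gripper_width: 1.001
grasp_force: 0.0
time: 20.15
tool_pos: [0.5164, 0.0653, 0.2615]
tool_rot: [-3.141, -0.002, -0.2]
wrist_force: [-0.8, -0.4, 0.2]
gripper_width: 0.995
grasp_force: 0.0
scene blue 33 z [0.1384 0.1438 0.1471] R [0.1014 0.1073 0.1138] ang 168.1
scene yellow 276 z [0.1092 0.1327 0.1475] R [0.1028 0.1227 0.139 ] ang 42.7
scene green 215 z [0.1194 0.1367 0.1472] R [0.1025 0.121  0.1398] ang 293.3
side blue 128 z [0.1265 0.1386 0.1492] R [0.1046 0.1211 0.1377] ang 173.8
side yellow 97 z [0.1203 0.1403 0.1504] R [0.099  0.1101 0.1321] ang 46.6
side green 137 z [0.1248 0.1365 0.1505] R [0.1094 0.1278 0.142 ] ang 285.4
```

View pics/c7.png

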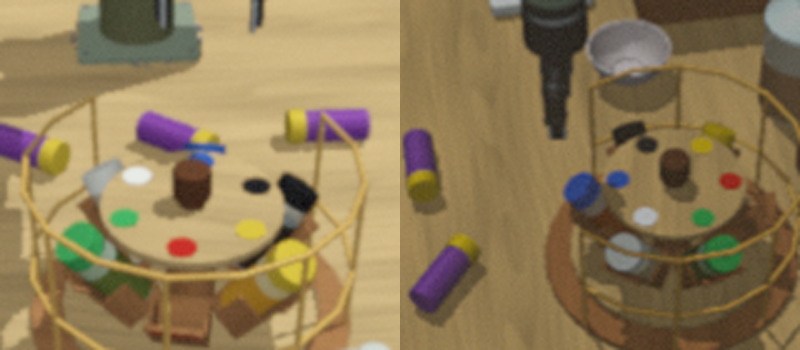

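The blue jar sits in its bay (side crop 583,193), leaning like the other jars, with the bay in mid gap and the gripper clear.

```bash
python3 -c "from bench import r;print(r.sign_off())"
```

```text
the job is handed in; nothing more can be done
None
```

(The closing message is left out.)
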